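# Turn the slide tray over onto the warmer

### The job

One of the two aluminium slide trays in front of the slide warmer lies face down, with its plain back up. Push that tray against the warmer's front edge, tip it up on end against that edge and lay it over onto the warmer, so that it lies flat on the black top with its slide pockets facing up and most of it on the warmer; let go of it. Leave the other tray, which already lies face up, where it is.

Things in the scene. Friction and masses are not known exactly. Their poses are not given: they have to be found in the camera images.
- tray: Tray to turn over: aluminium plate 100 (x) by 62 (y) by 8 mm, 0.1 kg, plain back up, pockets hidden below. Origin at its centre, half-way up (4 mm over the bench). x runs lengthwise, at first towards the warmer, that end 7 to 40 mm short of its front and turned up to 0.25 rad. z leaves the plain back: up now, down when done. Gripped across its width it can swivel between the fingers.
- other_tray: The other tray, to be left alone: same size and metal, but already face up, its two oblong dark-floored pockets (77 x 26 mm) in view. Origin at its centre, half-way up; x lengthwise, z up. It lies 170 to 250 mm to the left or right of the tray to turn over, also in front of the warmer. A bottle, a blue slide box and a white dish stand further off.
- warmer_edge (a point): Middle of the top front edge of the slide warmer: fixed slab 24 mm high, 380 mm long (y), 170 mm deep (x), cream sides, flat black top. Its upright front face, facing the robot, is the fence: full height, no lip, along this point's y axis. x is level and points from the edge back over the top; z up. The top is clear for 140 mm behind the edge.

How it is judged:
By the outcome, as a careful person would: the job done as asked, in the order asked, and still so for the second after the job is handed in, with the robot touching nothing.
It also fails if it takes over 38 s, if anything falls off the work surface, if the arm or the gripper's body presses on something with over 40 N, if the wrist force passes 120 N, or if a joint passes its speed limit or range.

### The arm

A 6-joint arm with a two-finger parallel gripper is mounted at the origin on the work surface. World frame = base frame: x ahead of the robot, y to its left, z up, the work surface at z = 0. Lengths are in m, angles in rad, forces in N, time in s.
With the tool pointing down it reaches from about 0.325 to 0.85 m from the base axis. Payload 4.4 kg.
Tool frame: the origin (TCP) lies between the finger pads; the fingertips stand 14 mm ahead of it and the grasp point (between the pads) lies 5 mm behind it (bot.tip_extent is the z of the fingertips in the tool frame, in m); z points along the fingers, x is the direction in which the jaws open and shut, and the axes are right-handed (so a half turn about z gives the same grasp; the last joint's range is limited). The gripper opens to 94 mm and grips with 3 to 60 N. Pads are 16 mm wide; open, the fingers measure 119 mm over their backs; the gripper's body (75 mm by 177 mm) begins 78 mm behind the grasp point.
Start: joints at [1.073, 0.207, 1.542, -0, 1.393, -0.15], TCP at [0.195, 0.541, 0.219] pointing down, gripper open.
Joint ranges: [-2.73, 2.73], [-0.86, 2.22], [0.23, 2.46], [-1.11, 4.25], [0.08, 2.63], [-2.82, 2.82]. Speed limits (rad/s): [2.79, 2.79, 3.14, 3.14, 3.14, 3.14].

### API

Orientations are given as a unit quaternion [x, y, z, w].
In Python, from workcell import bot gives the robot as it stands. Calls block until the motion is done:
- bot.move_to(position, orientation): joint-space move of the TCP to a pose.
- bot.move_linear(position, ori=None, rate=0.15): straight line of the TCP; ori=None keeps the orientation; rate is the mean speed in m/s.
- bot.move_j(angles): joint-space move.
- bot.gripper_to(opening, force=None): finger opening in m; force is the grip in N (None keeps the last); returns when the fingers have stopped.
- bot.sleep(seconds).
- bot.ik(position, orientation): joint angles nearest the present ones, or None.
- bot.state(): the state.
- bot.capture(name): name is "side" or "top"; returns a dict with "frame" (480x640x3 uint8, red, green, blue), "depth" (480x640 float32, m along the optical axis (not along the pixel's ray), 0 where there is no reading), "fx", "fy", "cx", "cy" (pixels), "rvec" (rotation vector, rad) and "tvec" (3), from world to camera coordinates, as OpenCV has them. Camera axes: x right, y down, z forward; pixel columns grow to the right and rows downward; lengths in m; the calibration is good to about 2 mm. A picture is of the moment at which its call begins.
A pose or a line that the arm cannot do raises bot.Unreachable and nothing moves.
- bot.hand_in(): hands the job in, once; it reports no verdict.
Trained networks look in the newest picture that a camera, given by its name, has taken for a name from the list of things; names that differ only in an ending like _2 or _b are one class to them, and where a whole thing is asked for, a point or a joint stands for the part that bears it (a point fixed in the world has none). Each returns a list of dicts, best first, with "p" (0 to 1); they miss things now and then, are a little off and sometimes report something else, mostly with a low value. They report only what shows in the picture. A call takes as long as a camera call.
- bot.recognise(label, camera): "at" ([column, row] in pixels, amid what is visible of it).
- bot.landmark_of(label, camera): "at" ([column, row] in pixels: a listed point, or the origin of a listed thing).
The state is a dict: "t": time; "joint_pos": joint angles; "joint_vel": joint speeds; "tau": joint torques, N m; "tcp_pos": TCP position; "tool_rot": TCP orientation; "force": force on the tool from outside, world axes, zero at the start; "moment": the same for the moment, N m; "opening": finger opening in m.
Only numpy, scipy, OpenCV 4.12 (cv2) and the standard library are available. Lean on these libraries where they do the work, as an engineer would, in place of code of your own. Each camera call takes 0.05 s, during which the arm holds its last target.

## Working session

There is one attempt and no reset: what is moved stays moved. The work goes in short steps, each a Python script; the robot and the scene stay as the last script left them, time stands still between calls to the robot, and variables do not carry over. Pictures are saved under pics/ and viewed, and the job is handed in when it is done.

```bash
ls; mkdir -p pics
python3 - <<'E'
from workcell import bot
import cv2
for n in("top","side"):
    c=bot.capture(n); cv2.imwrite(f"pics/{n}0.png",c["frame"][:,:,::-1]); print(n,c["fx"],c["fy"],c["cx"],c["cy"],c["rvec"],c["tvec"])
    for l in("tray","other_tray","warmer_edge"):
        print(l,bot.recognise(l,n)[:3] if l!="warmer_edge" else "",bot.landmark_of(l,n)[:3])
print(bot.state(),bot.tip_extent)
E
```

```text
pics
top 509.8787456518799 509.8787456518799 318.9348621937956 235.4088566891905 [ 2.15674177 -2.13141838  0.14707826] [0.00845473 0.54415699 0.63957383]
tray [{'at': [369.8, 267.0], 'p': 0.98}] [{'at': [371.5, 269.2], 'p': 0.89}]
other_tray [{'at': [504.2, 236.5], 'p': 0.57}] [{'at': [504.6, 235.2], 'p': 0.6}]
warmer_edge  [{'at': [425.6, 198.8], 'p': 0.9}]
side 509.12436583204925 509.12436583204925 317.12382043078935 241.9473694797631 [ 0.60366352 -2.51749742  1.33286357] [0.50041246 0.17853683 0.54129084]
tray [{'at': [369.5, 255.9], 'p': 0.83}] [{'at': [367.5, 256.0], 'p': 0.94}]
other_tray [{'at': [385.6, 197.1], 'p': 0.58}, {'at': [369.1, 258.0], 'p': 0.58}] [{'at': [386.4, 195.3], 'p': 0.84}]
warmer_edge  [{'at': [334.8, 207.9], 'p': 0.95}]
{'t': 0.6, 'joint_pos': array([ 1.07348027e+00,  2.06562319e-01,  1.54146720e+00, -3.85811674e-06,
        1.39350172e+00, -1.50529632e-01]), 'joint_vel': array([-2.78352658e-04, -8.64920765e-04,  1.24374981e-05,  4.94785073e-04,
       -3.05731083e-04, -1.46373360e-03]), 'tau': array([-7.07537565e-04, -3.70629573e+01, -2.81591785e+01,  6.98254653e-02,
        2.78613745e-02, -1.82653133e-05]), 'tcp_pos': array([0.19546696, 0.54077787, 0.21948368]), 'tool_rot': array([ 8.18497605e-01,  5.74509939e-01,  2.83423831e-05, -1.19736572e-05]), 'force': array([-0.06994094, -0.10568438,  0.46566558]), 'moment': array([ 0.03257868,  0.00239854, -0.01185191]), 'opening': 0.09404960966943332} 0.014
```

View pics/top0.png

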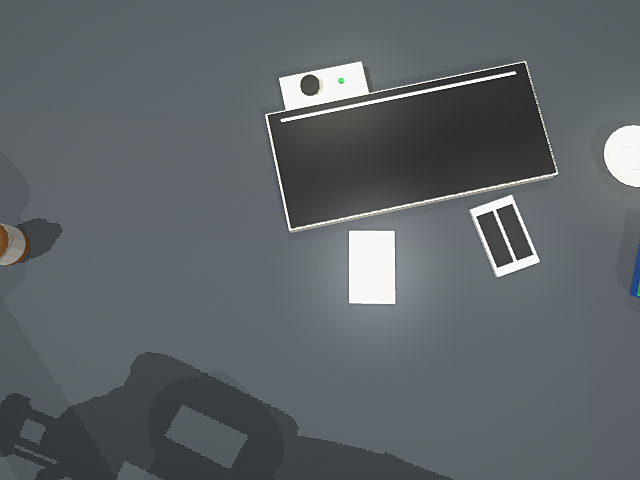

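View pics/side0.png

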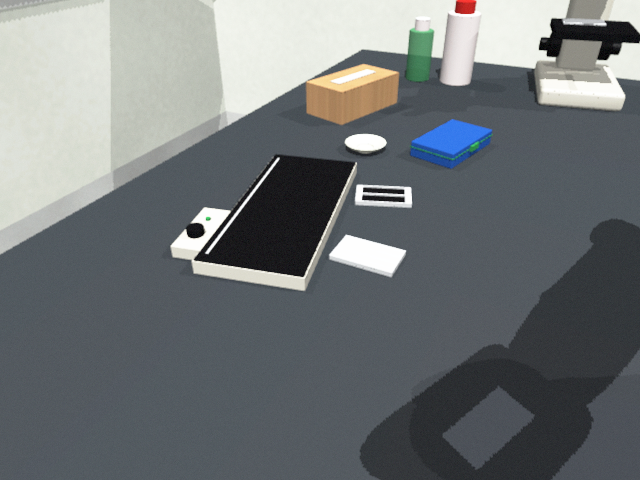

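The top view shows the face-down tray (corners about 349–395 × 231–303) and the warmer front running from (291,231) to (556,175). The face-up tray sits at (504,236), well to the right. Next I'll convert these to metres.

```bash
cat > h.py <<'E'
from workcell import bot
import cv2, numpy as np
from scipy.spatial.transform import Rotation as R
def px2w(c,uv,z):
    Rm=cv2.Rodrigues(np.array(c["rvec"],float))[0]; t=np.array(c["tvec"],float)
    o=-Rm.T@t; out=[]
    for u,v in np.atleast_2d(uv):
        d=Rm.T@np.array([(u-c["cx"])/c["fx"],(v-c["cy"])/c["fy"],1]); out.append(o+d*(z-o[2])/d[2])
    return np.array(out)
def w2px(c,P):
    K=np.array([[c["fx"],0,c["cx"]],[0,c["fy"],c["cy"]],[0,0,1.]])
    return cv2.projectPoints(np.atleast_2d(P).astype(float),np.array(c["rvec"],float),np.array(c["tvec"],float),K,None)[0][:,0]
def cloud(c):
    v,u=np.mgrid[:480,:640]; d=c["depth"]
    P=np.stack([(u-c["cx"])/c["fx"]*d,(v-c["cy"])/c["fy"]*d,d],-1)
    Rm=cv2.Rodrigues(np.array(c["rvec"],float))[0]; return (P-np.array(c["tvec"],float))@Rm
E
python3 - <<'E'
from h import *
c=bot.capture("top"); g=c["frame"].min(2)
m=(g>200).astype(np.uint8)
cs,_=cv2.findContours(m,cv2.RETR_EXTERNAL,cv2.CHAIN_APPROX_NONE)
for k in cs:
    r=cv2.minAreaRect(k)
    if 300<cv2.contourArea(k):
        w=px2w(c,cv2.boxPoints(r),.008); print(r, w.round(4).tolist(), np.linalg.norm(np.diff(w,axis=0),axis=1), w.mean(0))
W=px2w(c,[[291,231],[556.5,175],[527,62],[266,115]],.024); print(W, np.linalg.norm(np.diff(W,axis=0),axis=1))
print(px2w(c,bot.landmark_of("warmer_edge","top")[0]["at"],.024),px2w(c,bot.landmark_of("tray","top")[0]["at"],.008))
s=bot.capture("side");print(px2w(s,bot.landmark_of("warmer_edge","side")[0]["at"],.024),px2w(s,bot.landmark_of("tray","side")[0]["at"],.004))
Q=cloud(c); print(Q[267,370],Q[140,420],Q[350,370],Q[236,490])
# front edge fit: dark top boundary by color
E
```

```text
((371.5, 267.0), (72.0, 45.0), 90.0) [[0.5552, -0.0267, 0.008], [0.5559, -0.0894, 0.008], [0.4564, -0.0885, 0.008], [0.4557, -0.0271, 0.008]] [0.06267652 0.09947222 0.06142442] [ 0.50580524 -0.05793583  0.008     ]
((504.3699035644531, 235.34866333007812), (74.38032531738281, 45.09938430786133), 67.7509765625) [[0.5876, -0.1952, 0.008], [0.6127, -0.2546, 0.008], [0.516, -0.2893, 0.008], [0.4918, -0.2309, 0.008]] [0.0644493  0.10278775 0.06316817] [ 0.55203289 -0.24249988  0.008     ]
((621.5, 155.5), (61.0, 35.0), 90.0) [[0.713, -0.3914, 0.008], [0.7135, -0.4414, 0.008], [0.6239, -0.4345, 0.008], [0.6234, -0.3854, 0.008]] [0.04997593 0.08988202 0.04910647] [ 0.66844825 -0.41316795  0.008     ]
((397.9444885253906, 96.2293472290039), (3.0392799377441406, 239.07330322265625), 78.40782928466797) [[0.7177, 0.0725, 0.008], [0.7943, -0.2673, 0.008], [0.7897, -0.268, 0.008], [0.7132, 0.0715, 0.008]] [0.34832018 0.0046401  0.34801053] [ 0.75370265 -0.09782097  0.008     ]
((324.6788635253906, 85.30946350097656), (33.68326187133789, 87.6618881225586), 78.40782928466797) [[0.7803, 0.0771, 0.008], [0.8088, -0.0481, 0.008], [0.758, -0.0579, 0.008], [0.73, 0.0662, 0.008]] [0.12838702 0.05172069 0.12712655] [0.76929677 0.00933842 0.008     ]
[[ 0.55183313  0.05313923  0.024     ]
 [ 0.63422254 -0.31203895  0.024     ]
 [ 0.79972649 -0.27901665  0.024     ]
 [ 0.716844    0.09170761  0.024     ]] [0.37435694 0.1687662  0.37987627]Traceback (most recent call last):
  File "<stdin>", line 10, in <module>
IndexError: list index out of range
```

Run:
```python
from h import *
c=bot.capture("top")
im=c["frame"][160:320,270:570,::-1]; cv2.imwrite("pics/z.png",cv2.resize(im,(800,427),interpolation=cv2.INTER_NEAREST))
```

```text
(no output)
```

View pics/z.png

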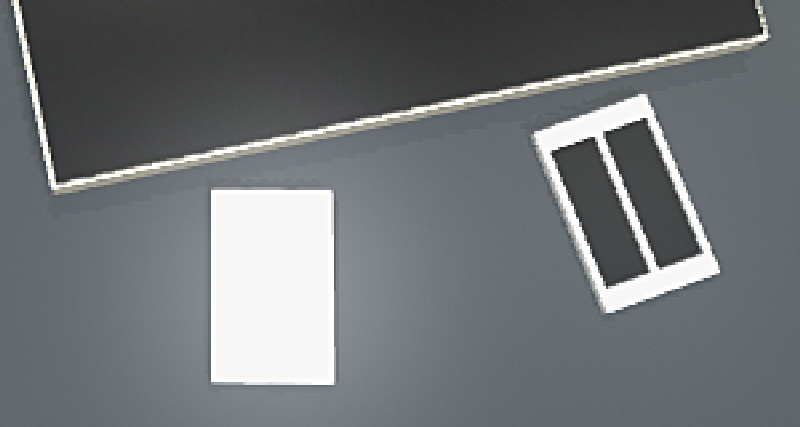

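```bash
cat >> h.py <<'E'
YW=0.221
def down(yaw): # tray yaw -> tool-down quat, jaws across the width
    a=yaw-np.pi/2; return [np.cos(a/2),np.sin(a/2),0,0]
ex=np.array([np.cos(YW),np.sin(YW)]); ey=np.array([-ex[1],ex[0]]); E0=np.array([.593,-.1294])
def F(): return np.array(bot.state()["force"])
E
python3 - <<'E'
from h import *
G=np.array([.468,-.058])
bot.move_to([*G,.10],down(0)); bot.move_linear([*G,.015],rate=.15)
print(bot.state()["t"],F())
bot.gripper_to(.056,force=20); s=bot.state(); print(s["t"],s["opening"],F())
bot.move_linear([*G,.015],down(YW),rate=.1); s=bot.state(); print(s["t"],F(),s["tcp_pos"])
f0=F()
p=G.copy()
p=G+ex*.011; bot.move_linear([*p,.015],rate=.06); print(F()-f0)
for i in range(16):
    p=p+ex*.001; bot.move_linear([*p,.015],rate=.05); f=(F()-f0)[:2]@ex
    print(i,round(float(f),2))
    if f<-7: break
s=bot.state(); print(s["t"],s["tcp_pos"],(np.array(s["tcp_pos"])[:2]-E0)@ex,(np.array(s["tcp_pos"])[:2]-E0)@ey)
c=bot.capture("top"); cv2.imwrite("pics/t1.png",cv2.resize(c["frame"][160:340,270:510,::-1],(800,600)))
E
```

```text
3.8417 [-0.0482599   0.65704306  0.97352678]
4.4417 0.06171320392734566 [0.22550722 0.54673258 1.04122673]
4.8167 [0.72745431 0.74348661 0.03434722] [ 0.46811853 -0.05796662  0.01506915]
[ 1.00382042 -1.16458509  0.48700387]
0 -2.45
1 -4.23
2 -3.72
3 -4.86
4 -4.6
5 -4.27
6 -4.69
7 -3.87
8 -3.64
9 -7.32
7.65 [ 0.48710473 -0.05354807  0.01504104] -0.08669260697743458 0.09721993114561857
```

View pics/t1.png

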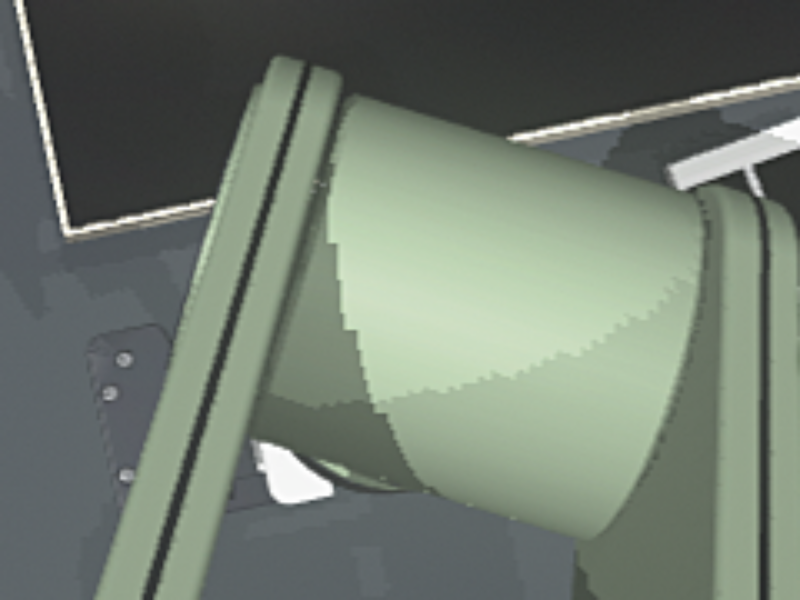

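Run:
```python
from h import *
c=bot.capture("side"); cv2.imwrite("pics/s1.png",cv2.resize(c["frame"][180:320,290:470,::-1],(771,600)))
s=bot.state();print(s["t"],s["tcp_pos"],s["force"],s["opening"])
```

```text
7.75 [ 0.48711138 -0.05355713  0.01504505] [-5.86181472 -2.3442147   7.87319767] 0.061560298577981024
```

View pics/s1.png

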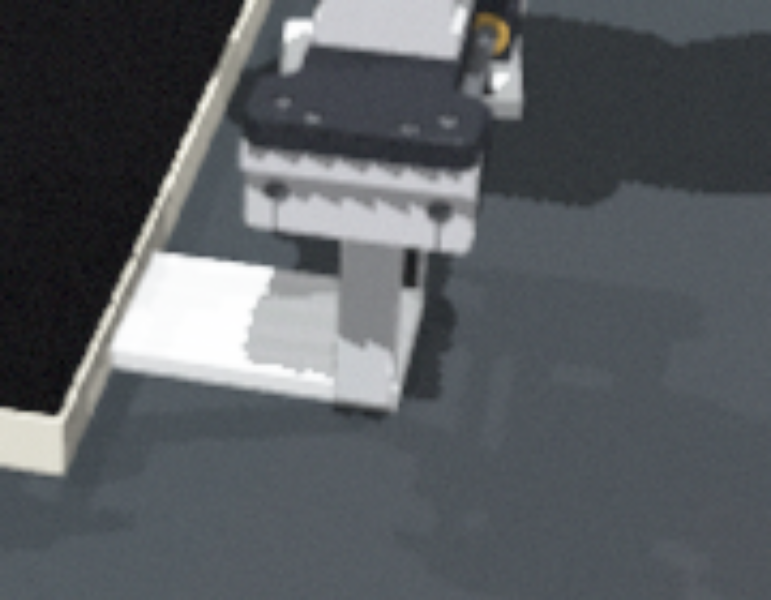

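Side view: the tray's front end is flush and square against the fence, with the finger near its rear end. I'll loosen the grip and start the tipping arc.

```bash
cat >> h.py <<'E'
A=.088; XF=-.0867+A; YT=.0972
def go(x,z,rate=.08):
    p=E0+ex*x+ey*YT; bot.move_linear([*p,z+.011],rate=rate)
def ph1(th,rate=.1,g=.001): c,s=np.cos(th),np.sin(th); go(XF-g*min(1,th/.3)-A*c-.004*s, A*s+.004*c,rate)
def ph2(ph,rate=.1,S=.024): c,s=np.cos(ph),np.sin(ph); go(XF+(A-S)*s-.004*c, .024+(A-S)*c+.004*s,rate)
E
python3 - <<'E'
from h import *
bot.gripper_to(.056,force=5)
for d in (8,17,26): ph1(np.radians(d)); print(d,F().round(1))
c=bot.capture("side"); cv2.imwrite("pics/s2.png",cv2.resize(c["frame"][180:320,290:470,::-1],(771,600)))
s=bot.state();print(s["t"],s["tcp_pos"],s["opening"])
E
```

```text
8 [-0.5 -0.4 -1.8]
17 [-0.5 -0.1 -0.1]
26 [-0. -1. -1.]
8.8583 [ 0.49328229 -0.05224698  0.05299975] 0.061923144330098136
```

View pics/s2.png

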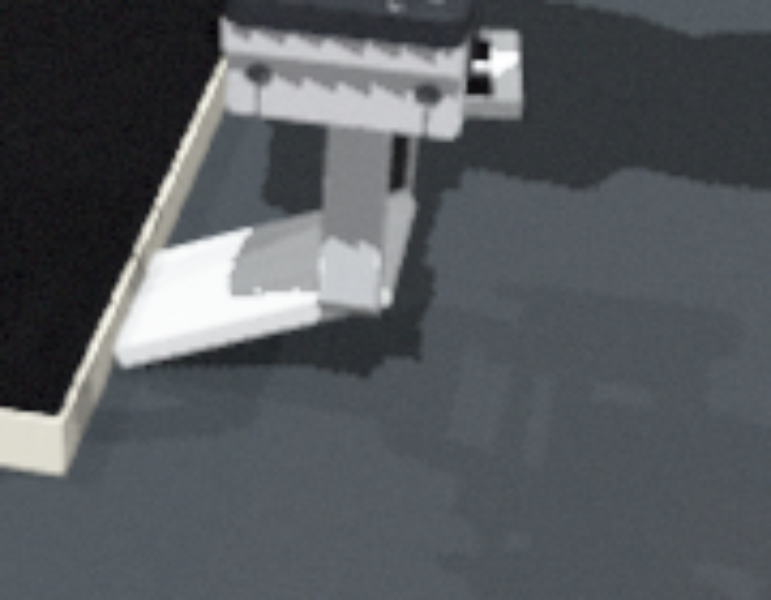

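The tray swivels freely with its front end still on the bench at the fence, so I'll carry on up to vertical.

Run:
```python
from h import *
for d in (36,47,58,69,80,90): ph1(np.radians(d)); print(d,F().round(1))
c=bot.capture("side"); cv2.imwrite("pics/s3.png",cv2.resize(c["frame"][140:320,270:470,::-1],(667,600)))
s=bot.state();print(s["t"],s["tcp_pos"],s["opening"])
```

```text
36 [-0.1  0.5 -0.6]
47 [-0.9  0.2 -0.2]
58 [-0.2 -0.9 -0.3]
69 [-1.3 -0.9  0.7]
80 [-0.9 -0.9  2.3]
90 [ 0.7 -0.9  2.4]
10.7583 [ 0.56802866 -0.03545623  0.09904133] 0.06159458439478896
```

View pics/s3.png

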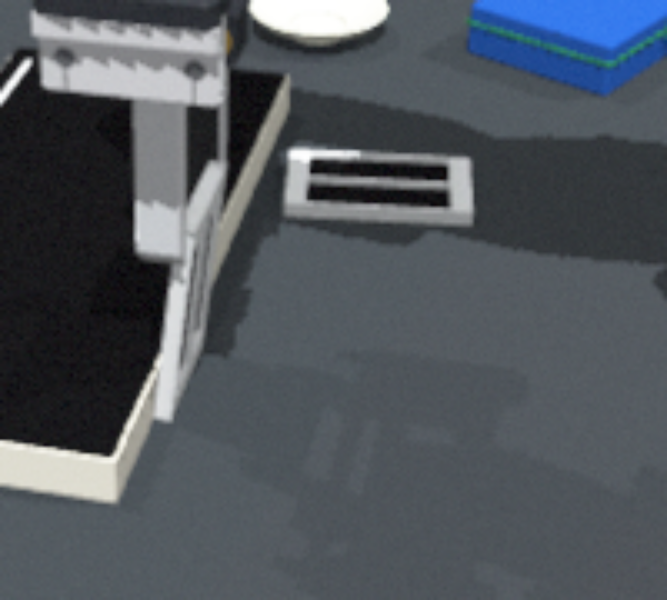

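The tray is standing on end against the fence with its pockets towards the robot. Now I'll lay it over.

Run:
```python
from h import *
for d in (10,20,30,42,54): ph2(np.radians(d)); print(d,F().round(1))
c=bot.capture("side"); cv2.imwrite("pics/s4.png",cv2.resize(c["frame"][140:320,230:470,::-1],(800,600)))
s=bot.state();print(s["t"],s["tcp_pos"],s["opening"])
```

```text
10 [-0.7 -1.   2.4]
20 [0.6 0.7 2.2]
30 [1.  0.2 2. ]
42 [ 0.5 -0.1  1.1]
54 [ 0.9  0.2 -0.2]
12.1667 [ 0.61992865 -0.02335924  0.07503989] 0.06193532368364108
```

View pics/s4.png

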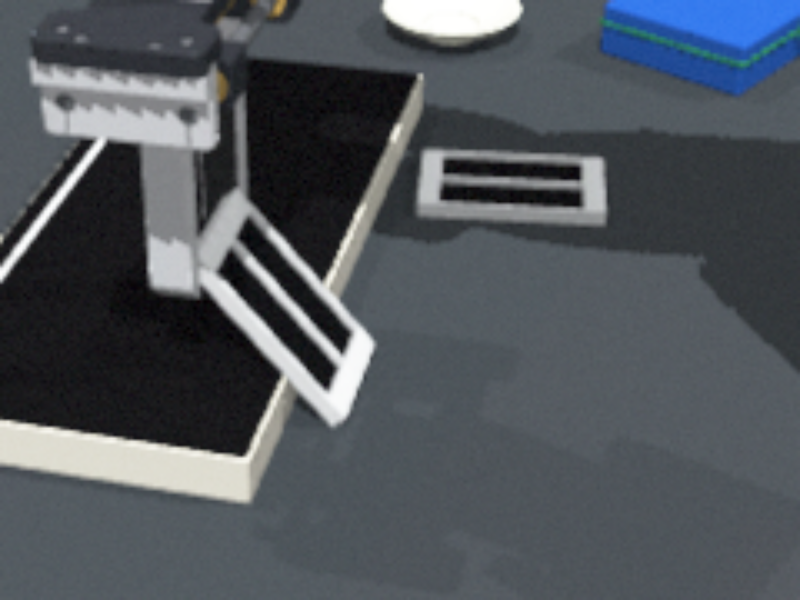

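Good: it's tilted about 50° past vertical over the edge, pockets up. I'll finish laying it down, then slide it further on while still held.

Run:
```python
from h import *
for d in (64,74,82,90): ph2(np.radians(d)); print(d,F().round(1))
c=bot.capture("side"); cv2.imwrite("pics/s5.png",cv2.resize(c["frame"][140:320,230:470,::-1],(800,600)))
s=bot.state();print(s["t"],s["tcp_pos"],s["opening"])
```

```text
64 [-0.6 -0.7 -1.3]
74 [-0.3 -0.1  0.1]
82 [-1.2  0.1 -0.6]
90 [ 0.7 -0.9  0.2]
13.2333 [ 0.63546036 -0.0202672   0.0388587 ] 0.06182840471279552
```

View pics/s5.png

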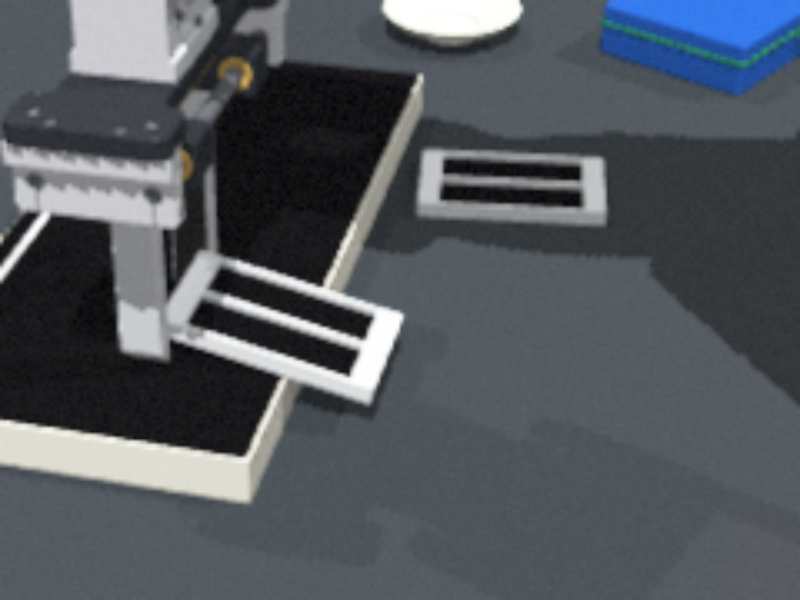

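It's nearly flat with about a third overhanging. I'll firm up the grip and slide it on by about 22 mm.

Run:
```python
from h import *
bot.gripper_to(.056,force=15)
go(XF+.064+.022,.028,rate=.05); print(F().round(1))
c=bot.capture("side"); cv2.imwrite("pics/s6.png",cv2.resize(c["frame"][140:320,230:470,::-1],(800,600)))
s=bot.state();print(s["t"],s["tcp_pos"],s["opening"])
```

```text
[-0.1  0.1  1.2]
14.0917 [ 0.65727561 -0.01535443  0.03911741] 0.06146201319904525
```

View pics/s6.png

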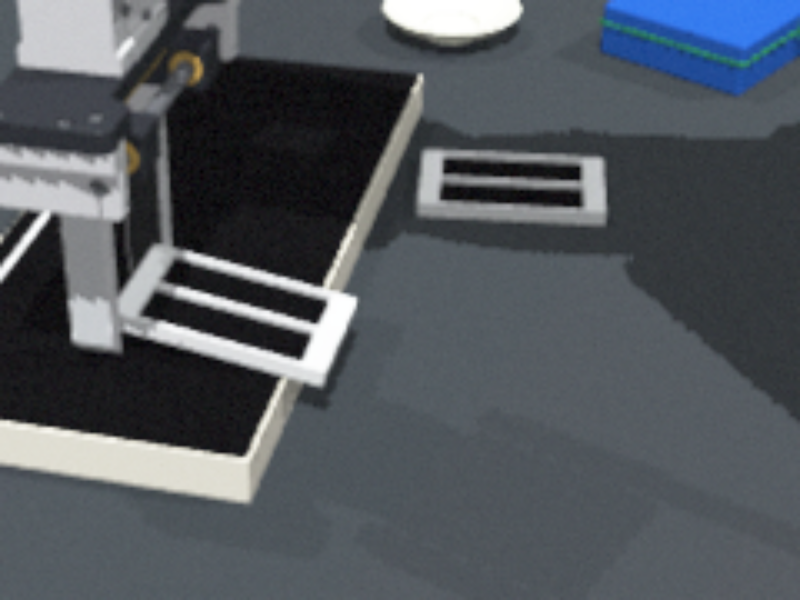

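Run:
```python
from h import *
bot.gripper_to(.085)
p=bot.state()["tcp_pos"]; bot.move_linear([p[0],p[1],.15],rate=.15)
bot.move_to([.35,.35,.25],down(.5))
for n in("top","side"):
    c=bot.capture(n); cv2.imwrite(f"pics/{n}7.png",cv2.resize(c["frame"][140:320,230:470,::-1] if n=="side" else c["frame"][60:300,250:570,::-1],(800,600)))
    print(n,bot.landmark_of("tray",n)[:2],bot.landmark_of("other_tray",n)[:2])
    if n=="top":
        m=(c["frame"].min(2)>180).astype(np.uint8)
        for k in cv2.findContours(m,cv2.RETR_EXTERNAL,cv2.CHAIN_APPROX_NONE)[0]:
            if cv2.contourArea(k)>500:
                w=px2w(c,cv2.boxPoints(cv2.minAreaRect(k)),.032)[:,:2]; print(((w-E0)@np.c_[ex,ey]).round(4).tolist(), w.mean(0))
        Q=cloud(c)
        cc=px2w(c,[bot.landmark_of("tray","top")[0]["at"]],.03) if bot.landmark_of("tray","top") else None; print(cc)
print(bot.state()["t"])
```

```text
top [{'at': [347.7, 193.7], 'p': 0.88}] [{'at': [505.5, 236.9], 'p': 0.94}]
[[-0.0227, -0.0539], [-0.0114, -0.1169], [-0.1104, -0.1291], [-0.1211, -0.0673]] [ 0.54830846 -0.23352669]
[[0.0538, -0.2666], [0.0437, -0.3138], [-0.0393, -0.2883], [-0.0294, -0.2419]] [ 0.66088992 -0.39871648]
[[0.1565, 0.1696], [0.1568, -0.1668], [0.152, -0.1665], [0.1518, 0.1696]] [ 0.74319521 -0.09414634]
[[0.2163, 0.1905], [0.218, -0.2021], [-0.0172, -0.1842], [-0.0159, 0.1902]] [ 0.69118011 -0.10878809]
[[ 0.60328596 -0.02360618  0.03      ]]
side [{'at': [300.4, 236.8], 'p': 0.63}] [{'at': [301.3, 236.9], 'p': 0.16}]
17.7333
```

View pics/top7.png

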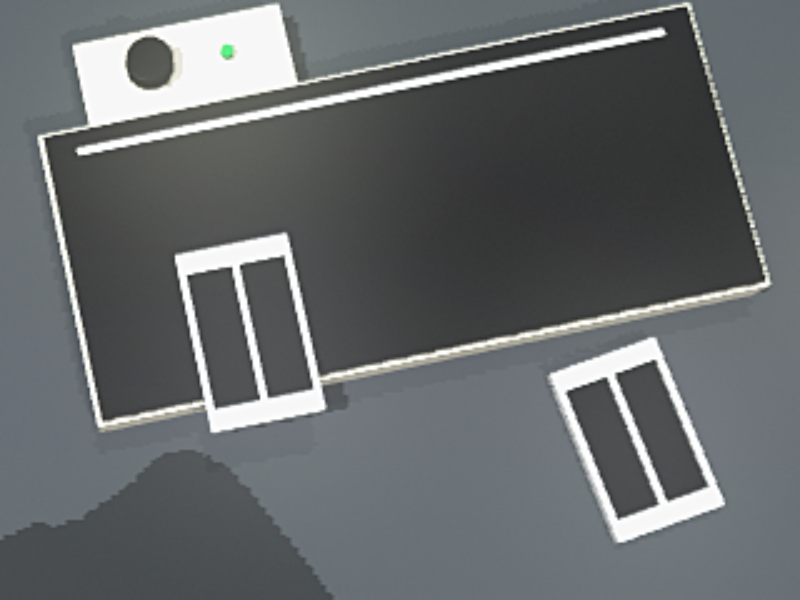

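View pics/side7.png

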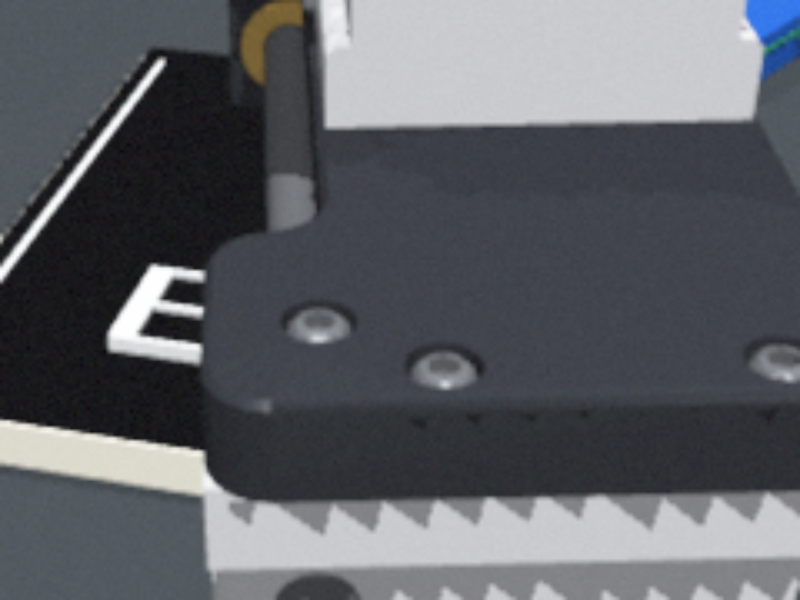

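The top view shows the tray pockets-up and parallel to the edge, about 17 % overhanging. The side view is blocked by the gripper. I'll check flatness and whether the other tray moved.

Run:
```python
from h import *
c=bot.capture("top"); f=c["frame"]
m=(f.min(2)>200).astype(np.uint8)
for k in cv2.findContours(m,cv2.RETR_EXTERNAL,cv2.CHAIN_APPROX_NONE)[0]:
    r=cv2.minAreaRect(k)
    if cv2.contourArea(k)>500 and abs(r[0][0]-504)<15: print("other now",r)
Q=cloud(c); L=(Q[...,:2]-E0)@np.c_[ex,ey]
mm=(m>0)&(L[...,0]>-.03)&(L[...,0]<.1)&(L[...,1]>.05)&(L[...,1]<.16)
for a,b in((-.03,-.005),(.01,.05),(.07,.1)):
    q=mm&(L[...,0]>a)&(L[...,0]<b); print(a,b,q.sum(),np.median(Q[q][:,2]))
k=(L[...,0]>.03)&(L[...,0]<.1)&(abs(L[...,1])<.05); print("top z",np.median(Q[k][:,2]))
```

```text
other now ((504.330078125, 235.25132751464844), (74.59068298339844, 45.09938430786133), 67.7509765625)
-0.03 -0.005 375 0.03212513657876327
0.01 0.05 261 0.031687202916201584
0.07 0.1 415 0.03199916591929305
top z 0.024140848303242868
```

The tray is flat (32 mm at both ends, which is 24 + 8), and the other tray hasn't moved. Handing in.

```bash
python3 -c "
from workcell import bot
print(bot.hand_in(), bot.state()['t'])"
```

```text
the job is handed in; nothing more can be done
the job is handed in; nothing more can be done
```

The face-down tray now lies flat on the warmer with its pockets up, and I handed the job in at about 18 s of the 38 s allowed.

**What I did:** I gripped the tray across its width near the rear end, squared it to the warmer and pushed it against the front edge. A light grip let it swivel up on end there, and I laid it over onto the black top. I then slid it about 22 mm further on, let go and backed the gripper away.

**Last checks:**
- **Flatness:** depth readings put the tray's top face at 32 mm at the front, middle and rear. The warmer top reads 24 mm, so with 8 mm of tray it is flat.
- **Position:** about 83 % of it is on the warmer, and its front end overhangs by roughly 17 mm.
- **Other tray:** its outline is within about 0.1 pixel of where it started.
- **Not confirmed from the side:** the gripper blocked most of the last side view, so the final check rests on the top camera.

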